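Close the vial and hold the column flange over the stone table top's inserts

ROBOT

A 7-joint arm with a two-finger parallel gripper is mounted at the origin on the work surface. World frame = base frame: x ahead of the robot, y to its left, z up, the work surface at z = 0. Lengths are in mm, angles in rad, forces in N, time in s.
With the tool pointing down it reaches from about 425 to 875 mm from the base axis. Payload 9.9 kg.
Tool frame: the origin (TCP) lies at the very end of the fingers, on their centre line; the grasp point (between the pads) lies 19 mm behind it; z points along the fingers, y is the line along which they close (so a half turn about z gives the same grasp; the last joint's range is limited). The gripper opens to 85 mm and grips with 20 to 120 N. Pads are 22 mm wide; open, the fingers measure 114 mm over their backs; the gripper's body (76 mm by 85 mm) begins 54 mm behind the grasp point. The pads swing forward as they close: fully open they stand 13 mm farther back than shut.
Start: joints at [1.251, 0.576, 0.025, 1.437, -0.015, 1.129, -0.057], TCP at [157.698, -656.323, 231.289] pointing down, gripper open.
Joint ranges: [-2.76, 2.76], [-0.34, 2.15], [-1.52, 1.57], [0.19, 2.46], [-1.09, 4.23], [0.17, 1.99], [-2.82, 2.82]. Speed limits (rad/s): [2.22, 2.22, 3.01, 3.01, 3.14, 3.14, 3.14].

INTERFACE

Orientations are given as a unit quaternion [x, y, z, w].
In Python, from rig import manip, vision gives the robot as it stands.
- The arm moves only by the tool jog_arm, never from a script. Its argument "moves" is a list of rows, each a list of 3 entries, a list of its own where there are three numbers: the closure, from 0 (fully open) to 1 (shut), then the shift along the tool's x, y, z in m, then the turn about the tool's z in rad. In form: [[jaw, [dx, dy, dz], spin], ...]. A call has 1 to 20 rows; each row shifts and turns the commanded pose from where the row before left it, along the tool's axes as they then stand; what a row does not reach is not made up. A row lasts 1/12 s, in which the tool goes at most 41.7 mm and 7.16 degrees, less where a joint would pass 70% of its speed; a pose out of reach is approached as far as the arm can. A call is refused whole if a number of a shift passes 0.0417 or a number of a turn 0.125, either way. A call with a gripper value outside its range is refused whole. The fingers move at their own pace and stop on an object; "newtons" is the grip in N (left out, the last holds). Time passes only in rows, so rows that do not move let the fingers close. It gives the time, the measured TCP pose, the force, the opening and the grip force at its end, in the units of the state.
- manip.state(): the state, without advancing time (a new reading comes with each control period).
- vision.get_image(name): name is "scene" or "side" or "wrist"; returns (picture, depth): 400x640x3 uint8, blue, green, red; 400x640 float32, mm along the optical axis (not along the pixel's ray), 0 where there is no reading.
- vision.camera_info(name): a dict with "K" (3x3 intrinsics, pixels), "R" (3x3) and "t" (3): a world point X has camera coordinates R X + t. Camera axes: x right, y down, z forward; pixel columns grow to the right and rows downward; lengths in mm; the calibration is good to about 2 mm. A picture is of the moment at which its call begins: read the wrist's pose just before it. camera_info takes no time and is no camera call; for the wrist camera it gives the pose at the moment of the call.
- manip.job_done(): hands the job in; it is judged then, once.
Trained networks look in the newest picture that a camera, given by its name, has taken for a name from the list of things; names that differ only in an ending like _2 or _b are one class to them, and where a whole thing is asked for, a point or a joint stands for the part that bears it (a point fixed in the world has none). Each returns a list of dicts, best first, with "p" (0 to 1); they miss things now and then, are a little off and sometimes report something else, mostly with a low value. They report only what shows in the picture. A call takes as long as a camera call. They do not tell look-alikes from the thing itself.
- vision.cut_out(camera, query): "pixels" (400x640 bool, what is visible of it) and "bbox" ([centre column, centre row, width, height] in pixels, round what is visible of it).
- vision.spot_point(camera, query): "at" ([column, row] in pixels: a listed point, or the origin of a listed thing).
The state is a dict: "time_s": time; "qpos": joint angles; "qd": joint speeds; "effort": joint torques, N m; "tcp_pos": TCP position; "tool_rot": TCP orientation; "force": force on the tool from outside, world axes, zero at the start; "ft_torque": the same for the moment, N m; "opening": opening from 0.0 (shut) to 1.0 (fully open); "gripper_force": force on a finger pad.
Only numpy, scipy, OpenCV 4.12 (cv2) and the standard library are available. Lean on these libraries where they do the work, as an engineer would, in place of code of your own. Each camera call takes 0.05 s, during which the arm holds its last target. There are 200 camera calls.

TASK

Close the thread-locking vial first: draw its glass stopper rod, the one with the broad collar, out of the wooden tool block, push it down the vial's narrow mouth until the collar sits on the rim, and let go of it. Then lift the large steel column flange and hold it level, hovering about 10 mm above the face-down stone table top without touching the stone, with its four holes over the four brass inserts so that every thread shows clear through its hole, and finish while still holding it there for a workmate to start the screws. Do not tip the vial, and leave everything else on the bench and in the tool block where it is.

Things in the scene. Friction and masses are not known exactly. Their poses are not given: they have to be found in the camera images.
- stopper_grip (a point): stopper rod of the vial: a 6 mm clear glass rod, 58 mm long, under a black collar disc 18 mm across and 5 mm thick, under a smooth black round grip barrel 12 mm across and 44 mm tall; 20 g. It starts upright in one of the tool block's three holes (which one varies), its collar resting on the block's top face. This point is the middle of the grip barrel, 85 mm above the rod's tip and 22 mm above the collar's top face; z points up the rod
- rack_top (a point): centre of the top face of the wooden tool block, 150 x 46 mm and 70 mm tall, fixed. Its row of three 8 mm holes, 62 mm deep, runs along its x at -45, 0 and +45 mm; a tool stands in each
- vial_mouth (a point): centre of the open mouth of the narrow amber glass vial, 82 mm above the bench; the neck's bore is 10 mm, the rim 18 mm across outside, free depth 72 mm. The vial stands in a 70 x 70 x 30 mm pale stone foot, loose on the bench, 0.45 kg together. z points up out of the mouth
- flange_center (a point): welded steel column flange, about 0.58 kg, lying plate down: a plate 130 mm (along its x) x 90 mm (along its y) x 5 mm with an upright square tube socket, 34 x 34 mm outside, 45 mm tall, on its middle, sides parallel to the plate's. This point lies on the socket's axis, 25 mm above the plate's underside (half-way up the 50 mm height); x along the plate's length, z up out of the socket
- slab: small stone table top lying face down on two battens, fixed: 240 x 240 mm, its upper (slate) face 40 mm above the bench. Origin on the bench under its centre; x runs along the long side of its rectangle of four threaded brass inserts (100 x 60 mm between centres), z up
- hole_a (a point): centre of one of the flange plate's four 13 mm holes, on the plate's underside, at +x +y of the flange (+50, +30 mm)
- hole_b (a point): centre of one of the flange plate's four 13 mm holes, on the plate's underside, at +x -y of the flange (+50, -30 mm)
- hole_c (a point): centre of one of the flange plate's four 13 mm holes, on the plate's underside, at -x -y of the flange (-50, -30 mm)
- hole_d (a point): centre of one of the flange plate's four 13 mm holes, on the plate's underside, at -x +y of the flange (-50, +30 mm)
- thread_a (a point): mouth of one of the four 6 mm threaded brass inserts, in the table top's upper face, at +x +y of the slab (+50, +30 mm). The flange fits either way round (half a turn)
- thread_b (a point): mouth of one of the four 6 mm threaded brass inserts, in the table top's upper face, at +x -y of the slab (+50, -30 mm). The flange fits either way round (half a turn)
- thread_c (a point): mouth of one of the four 6 mm threaded brass inserts, in the table top's upper face, at -x -y of the slab (-50, -30 mm). The flange fits either way round (half a turn)
- thread_d (a point): mouth of one of the four 6 mm threaded brass inserts, in the table top's upper face, at -x +y of the slab (-50, +30 mm). The flange fits either way round (half a turn)
- scriber: steel marking scriber standing in the tool block: slim dark steel body 11 mm thick, 50 mm tall, with a 13 mm steel cap on top; no broad collar. Bystander. Origin at the centre of its underside
- file: needle file standing in the tool block: pear-shaped pale wooden handle up to 22 mm thick with a brass ferrule. Bystander. Origin at the centre of its underside
- small_flange: another, smaller steel flange, 80 x 80 mm plate with a round 27 mm tube, 35 mm tall, lying on the bench. Bystander, not the one to use. Origin at the centre of its underside
- pumice: grey rubbing stone, 90 x 55 x 38 mm. Bystander. Origin at the centre of its underside
- jar: squat green glass jar with a steel lid, 64 mm across, 75 mm tall. Bystander. Origin at the centre of its underside
- wax_tin: round flat aluminium tin, 73 mm across, 21 mm tall. Bystander. Origin at the centre of its underside
- offcut: green-grey stone offcut, 100 x 60 x 9 mm. Bystander. Origin at the centre of its underside
- flange: the column flange itself, its origin at the centre of the plate's underside, axes as point flange_center
- vial: the vial with its stone foot: origin at the centre of the foot's underside, z up
- stopper: the stopper rod itself, its origin at the lower end of the glass rod, 58 mm below the collar's underside; z up the rod
Mind the look-alikes: they are no part of the job. Leave any blue look-alike of the flange alone.

How it is judged:
By the outcome, as a careful person would: the job done as asked, in the order asked, and still so for the second after the job is handed in, while the arm keeps its last pose, push and grip.
It also fails if it takes over 58 s, if anything falls off the work surface, if the arm or the gripper's body presses on something with over 40 N, if the wrist force passes 120 N, or if a joint passes its speed limit or range.

## Working session

There is one attempt and no reset: what is moved stays moved. The work goes in short steps, Python scripts to look and compute and a tool call to move; the robot and the scene stay as the last step left them, time stands still between calls to the robot, and variables do not carry over. Pictures are saved under pics/ and viewed, at most 14 in all, crops included, and the job is handed in when it is done.

Besides the shell and the picture viewer there is one more tool, called after "Emit:" as name([rows], argument=value, ...), one row to a line, values as JSON. jog_arm: Moves the arm, as the interface text tells. Its arguments: {"type":"object","properties":{"moves":{"type":"array"},"newtons":{"type":"number"}},"required":["moves"]}

```bash
mkdir -p pics; ls; cat > h.py <<'E'
import numpy as np, cv2
from rig import manip, vision
def cam(n):
    c=vision.camera_info(n); return np.array(c["K"]),np.array(c["R"]),np.array(c["t"]).ravel()
def ray(n,px):
    K,R,t=cam(n); d=R.T@np.linalg.inv(K)@np.array([px[0],px[1],1.]); return -R.T@t,d
def at_z(n,px,z):
    o,d=ray(n,px); return o+d*(z-o[2])/d[2]
def at_d(n,px,dep):
    o,d=ray(n,px); return o+d*dep
def proj(n,X):
    K,R,t=cam(n); p=K@(R@np.asarray(X,float)+t); return p[:2]/p[2]
E
python3 - <<'E'
from h import *
for n in ["scene","side"]:
    im,d=vision.get_image(n); cv2.imwrite(f"pics/{n}0.png",im); np.save(f"{n}0.npy",d)
    for q in ["stopper_grip","rack_top","vial_mouth","flange_center","slab","thread_a","scriber","file","small_flange"]:
        r=vision.spot_point(n,q)[:4]
        print(n,q,[(round(x["p"],2),np.round(x["at"]).tolist(),np.round(at_d(n,x["at"],d[int(x["at"][1]),int(x["at"][0])])).tolist()) for x in r])
s=manip.state();print(s)
E
```

```text
pics
scene stopper_grip [(0.59, [203.0, 281.0], [459.0, -389.0, 72.0])]
scene rack_top [(0.86, [210.0, 288.0], [486.0, -397.0, 74.0])]
scene vial_mouth [(0.92, [228.0, 231.0], [420.0, -238.0, 79.0])]
scene flange_center [(0.98, [354.0, 149.0], [541.0, 285.0, 40.0]), (0.58, [274.0, 151.0], [318.0, 144.0, 54.0]), (0.53, [328.0, 200.0], [575.0, 21.0, 41.0])]
scene slab [(0.72, [306.0, 213.0], [547.0, -58.0, 44.0]), (0.6, [297.0, 133.0], [302.0, 319.0, 13.0]), (0.23, [315.0, 212.0], [564.0, -38.0, 41.0])]
scene thread_a [(0.91, [317.0, 211.0], [569.0, -35.0, 42.0]), (0.84, [286.0, 199.0], [467.0, -33.0, 43.0]), (0.73, [328.0, 197.0], [571.0, 32.0, 42.0]), (0.61, [296.0, 193.0], [478.0, 4.0, 42.0])]
scene scriber [(0.38, [232.0, 252.0], [440.0, -261.0, 31.0])]
scene file []
scene small_flange [(0.74, [411.0, 174.0], [739.0, 289.0, 4.0])]
side stopper_grip [(0.47, [374.0, 147.0], [481.0, -383.0, 91.0])]
side rack_top [(0.89, [374.0, 149.0], [478.0, -381.0, 85.0])]
side vial_mouth [(0.72, [379.0, 171.0], [423.0, -240.0, 76.0]), (0.48, [373.0, 145.0], [531.0, -581.0, 8.0])]
side flange_cente
[... 498 characters left out ...]
0, 'qpos': array([ 1.25121399,  0.57571806,  0.02490303,  1.43710291, -0.01496924,
        1.12900896, -0.05648157]), 'qd': array([-0.00147694,  0.00074004,  0.00128671, -0.0006845 ,  0.00047939,
        0.00038671,  0.00202429]), 'effort': array([ 2.21388331e-05, -7.65500522e+01,  2.24872939e+00, -2.86293787e+01,
        1.53989880e-02,  2.86651222e-03, -2.02094469e-05]), 'tcp_pos': array([ 157.67630784, -656.32364306,  231.27573922]), 'tool_rot': array([ 9.93057283e-01,  1.17631762e-01, -1.71077267e-05, -2.34802888e-05]), 'force': array([-0.2019329 , -0.37859679,  0.57246901]), 'ft_torque': array([-0.067839  , -0.04077162, -0.02225816]), 'gripper_force': 0.0, 'opening': 1.0010198707355342}
```

```bash
python3 - <<'E'
import cv2,numpy as np
a=cv2.imread("pics/scene0.png");b=cv2.imread("pics/side0.png")
c=cv2.resize(a[100:340,150:470],(800,600),interpolation=cv2.INTER_CUBIC);cv2.imwrite("pics/scene0c.png",c)
c=cv2.resize(b[100:330,160:467],(800,600),interpolation=cv2.INTER_CUBIC);cv2.imwrite("pics/side0c.png",c)
E
```

```text
(no output)
```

View pics/scene0c.png

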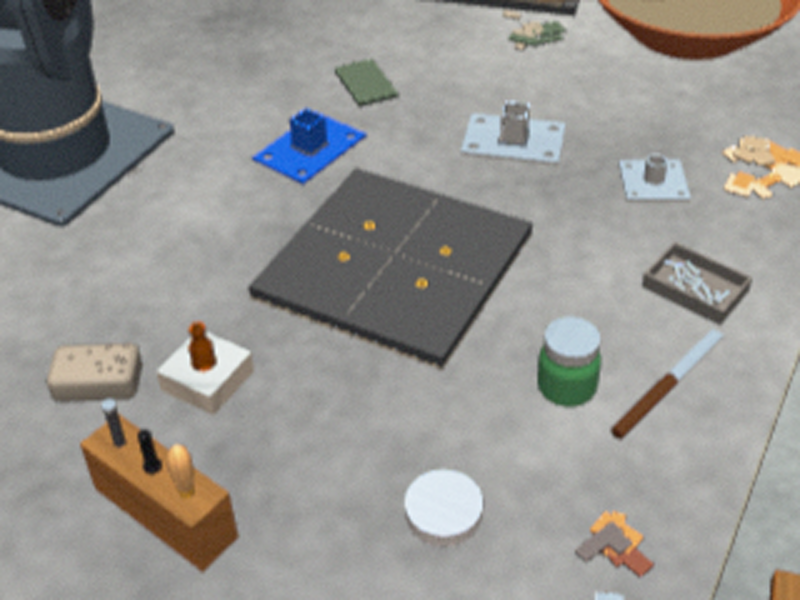

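View pics/side0c.png

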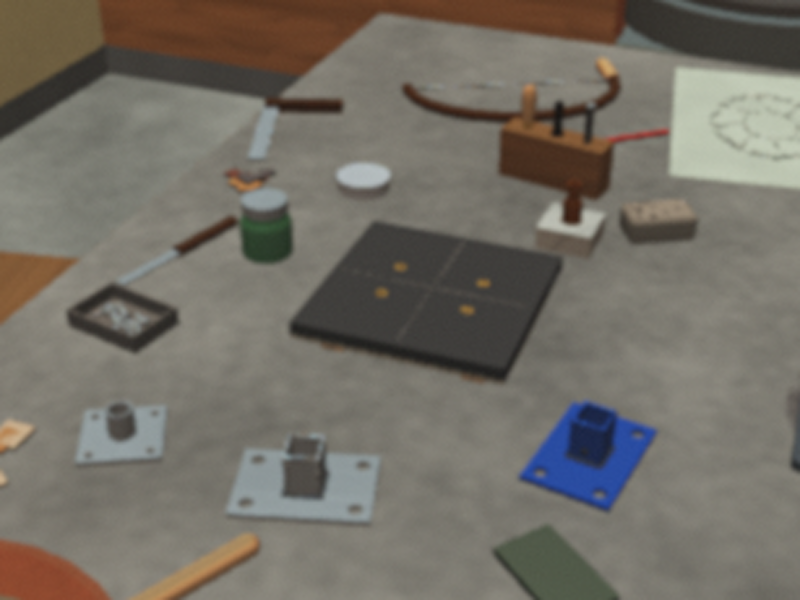

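Could be taken for the stopper: scriber at scene (195,268), slim with steel cap; file at (222,287), pale handle; the black one in the middle hole at (210,280) fits. For the flange: blue one at (274,151) and the small round one at (411,174) are decoys; the steel one with the square socket is at (354,149). Vial mouth is at (228,231).

```bash
cat >> h.py <<'E'
from scipy.spatial.transform import Rotation as Ro
def tool():
    s=manip.state(); return np.array(s["tcp_pos"]),Ro.from_quat(s["tool_rot"]).as_matrix()
def go(X,yaw=None):
    "shift in tool axes (mm) to world X; turn about tool z to bring tool y to given world direction (mod pi)"
    p,R=tool(); r=R.T@(np.array(X,float)-p); out=np.round(r,1)
    if yaw is not None:
        cur=np.arctan2(R[1,1],R[0,1]); t=-((yaw-cur+np.pi/2)%np.pi-np.pi/2); print("shift",out,"turn",round(t,3),"or",round(t-np.sign(t)*np.pi,3),"q7",round(manip.state()["qpos"][6],3))
    else: print("shift",out)
E
python3 - <<'E'
from h import *
p,R=tool(); K,Rc,t=cam("wrist"); print(K, "cam pos in tool",R.T@(-Rc.T@t-p)); print("cam z in tool",R.T@Rc.T)
go([455,-385,330],0); print(R)
for n,z in (("scene",70),("side",70)):
    print([np.round(at_z(n,q,z)) for q in ([(183,270),(245,309)] if n=="scene" else [(353,149),(393,154)])])
E
```

```text
[[315.67581971   0.         313.81258966]
 [  0.         315.67581971 200.37174581]
 [  0.           0.           1.        ]] cam pos in tool [  69.58173493    0.59254065 -143.00755214]
cam z in tool [[-1.04076923e-03 -9.59483307e-01 -2.81763553e-01]
 [ 9.99999453e-01 -1.02899454e-03 -1.89753340e-04]
 [-1.07867995e-04 -2.81763597e-01  9.59483853e-01]]
shift [ 352.5 -194.4  -98.7] turn -1.335 or 1.807 q7 -0.056
[[ 9.72325537e-01  2.33630154e-01 -3.95019607e-05]
 [ 2.33630156e-01 -9.72325536e-01  4.26097195e-05]
 [-2.84538497e-05 -5.06593677e-05 -9.99999998e-01]]
[array([ 394., -383.,   70.]), array([ 587., -406.,   70.])]
[array([ 555., -382.,   70.]), array([ 412., -395.,   70.])]
```

Emit:
jog_arm([
  [0,[0.0312,-0.0157,-0.0016],0],
  [0,[0.0312,-0.0157,-0.0016],0],
  [0,[0.0312,-0.0157,-0.0016],0],
  [0,[0.0312,-0.0157,-0.0016],0],
  [0,[0.0312,-0.0157,-0.0016],0],
  [0,[0.0312,-0.0157,-0.0016],0],
  [0,[0.0312,-0.0157,-0.0016],0],
  [0,[0.0312,-0.0157,-0.0016],0],
  [0,[0.0312,-0.0157,-0.0016],0],
  [0,[0.0312,-0.0157,-0.0016],0],
  [0,[0.0312,-0.0157,-0.0016],0],
  [0,[0.0312,-0.0157,-0.0016],0],
  [0,[0,0,0],0],
  [0,[0,0,0],0],
])

```text
time_s: 2.17
tcp_pos: [479.8, -383.5, 250.5]
tool_rot: [0.993, 0.12, 0.0, -0.0]
force: [-0.3, -1.8, -0.2]
opening: 1.001
gripper_force: 0.0
```

```bash
python3 - <<'E'
from h import *
n="wrist"; print(tool()[0])
im,d=vision.get_image(n); cv2.imwrite("pics/w1.png",im); np.save("w1.npy",d)
for q in ["stopper_grip","rack_top","vial_mouth"]:
    for x in vision.spot_point(n,q)[:4]: 
        z={"rack_top":70,"stopper_grip":97,"vial_mouth":82}[q]
        print(q,round(x["p"],2),np.round(x["at"],1),np.round(at_z(n,x["at"],z),1))
K,Rc,t=cam(n); np.savez("w1cam.npz",K=K,R=Rc,t=t)
# world height map points
v,u=np.mgrid[0:400,0:640]; P=(np.stack([u,v,np.ones_like(u)],-1)@np.linalg.inv(K).T)*d[...,None]; W=(P-t)@Rc
hsv=cv2.cvtColor(im,cv2.COLOR_BGR2HSV)
m=(abs(W[...,2]-70)<4)&(d>0)&(W[...,0]>380)&(W[...,1]<-330)&(W[...,1]>-450)
r=cv2.minAreaRect(W[m][:,:2].astype(np.float32)); print("rack",r,m.sum())
for lo in (100,110,120,130,140):
    k=(W[...,2]>lo)&(W[...,2]<180)&(d>0)&(W[...,0]>400)&(W[...,0]<560)&(abs(W[...,1]+390)<60); print(lo,k.sum(),W[k].mean(0) if k.any() else "")
E
```

```text
[ 479.78275194 -383.52632798  250.47844243]
stopper_grip 0.76 [325.1 182.2] [ 480.2 -397.4   97. ]
rack_top 0.56 [325.1 178. ] [ 478.2 -399.2   70. ]
vial_mouth 0.95 [159.9 201. ] [ 418.  -238.7   82. ]
vial_mouth 0.49 [307.3 202.3] [ 451.5 -386.6   82. ]
rack ((477.5328369140625, -397.4111022949219), (46.18904495239258, 150.19314575195312), 79.00098419189453) 5106
100 905 [ 491.50817894 -398.63342359  123.24523101]
110 834 [ 494.21556416 -399.21870942  124.80005742]
120 604 [ 497.10188251 -400.22132963  127.75781596]
130 162 [ 522.10389327 -405.63422734  131.79160611]
140 0
```

View pics/w1.png

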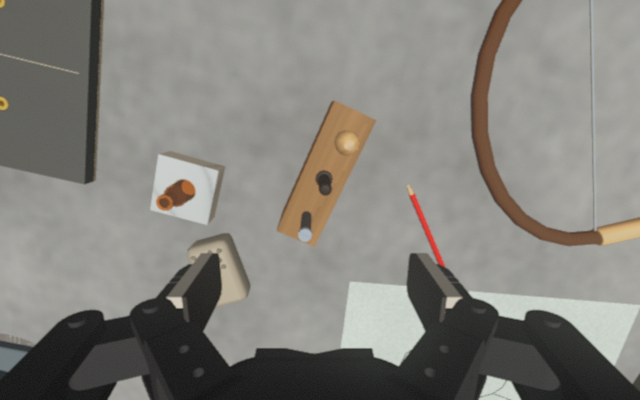

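The close view confirms it: the black barrel with the broad collar stands in the middle hole at (325,182). The capped scriber is at (306,228) and the pale file at (346,142), both 45 mm to the side, so I close the fingers across the row.

Emit:
jog_arm([
  [0.3,[0,0,0.01],0.108],
  [0.5,[0,0,0.01],0.108],
  [0.5,[0,0,0.01],0.108],
  [0.5,[0,0,0.01],0.108],
  [0.5,[0.0014,0.014,0.0],0],
  [0.5,[0,0,0.033],0],
  [0.5,[0,0,0.033],0],
  [0.5,[0,0,0.033],0],
  [0.5,[0,0,0.0215],0],
  [0.5,[0,0,0.01],0],
  [0.5,[0,0,0],0],
], newtons=30)

```text
time_s: 3.28
tcp_pos: [474.7, -400.5, 78.2]
tool_rot: [0.995, -0.098, -0.002, -0.001]
force: [0.6, 0.3, -0.3]
opening: 0.501
gripper_force: 0.0
```

Emit:
jog_arm([
  [1,[0,0,0],0],
  [1,[0,0,0],0],
  [1,[0,0,0],0],
  [1,[0,0,0],0],
  [1,[0,0,0],0],
  [1,[0,0,0],0],
  [1,[0,0,0],0],
  [1,[0,0,0],0],
])

```text
time_s: 3.95
tcp_pos: [478.4, -394.6, 81.9]
tool_rot: [0.995, -0.096, 0.001, -0.003]
force: [1.5, 17.7, 7.4]
opening: 0.129
gripper_force: 30.5
```

Emit:
jog_arm([
  [1,[0,-0.0015,0],0],
  [1,[0,-0.001,0],0],
  [1,[0,0,0],0],
  [1,[0,0,0],0],
])

```text
time_s: 4.28
tcp_pos: [478.4, -394.1, 81.9]
tool_rot: [0.995, -0.096, 0.001, -0.002]
force: [0.5, 12.0, 4.0]
opening: 0.13
gripper_force: 29.6
```

Emit:
jog_arm([
  [1,[0,-0.001,0],0],
  [1,[0,-0.001,0],0],
  [1,[0,0,0],0],
  [1,[0,0,0],0],
  [1,[0,0,0],0],
])

```text
time_s: 4.7
tcp_pos: [478.3, -393.8, 81.9]
tool_rot: [0.995, -0.097, 0.001, -0.001]
force: [-0.2, 7.7, 1.8]
opening: 0.127
gripper_force: 29.4
```

```bash
python3 - <<'E'
from h import *
n="wrist"; print(tool()[0]); s=manip.state(); print(s["force"],s["ft_torque"])
im,d=vision.get_image(n); cv2.imwrite("pics/w2.png",im)
E
```

```text
[ 478.34649768 -393.79478864   81.87707551]
[-0.21112996  7.74351816  1.84630098] [ 1.49554015 -0.04434903  0.02876276]
```

View pics/w2.png

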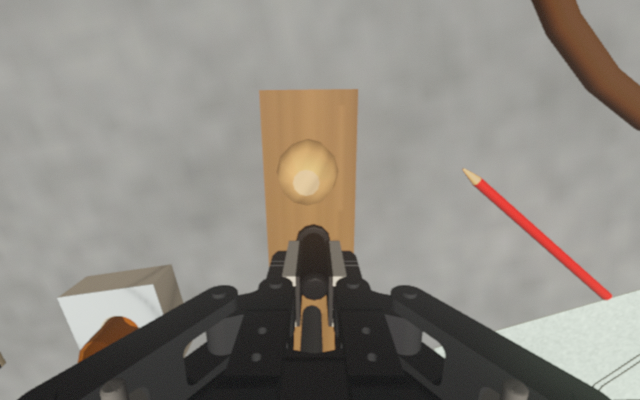

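Emit:
jog_arm([
  [1,[0,-0.001,-0.004],0],
  [1,[0,-0.001,-0.01],0],
  [1,[0,0,-0.015],0],
  [1,[0,0,-0.015],0],
  [1,[0,0,-0.015],0],
  [1,[0,0,-0.016],0],
  [1,[0,0,-0.025],0],
  [1,[0,0,-0.02],0],
  [1,[0,0,0],0],
  [1,[0,0,0],0],
  [1,[0,0,0],0],
])

```text
time_s: 5.67
tcp_pos: [477.5, -393.7, 200.9]
tool_rot: [0.995, -0.098, 0.001, 0.0]
force: [-0.4, -0.1, -0.8]
opening: 0.134
gripper_force: 29.2
```

```bash
python3 - <<'E'
from h import *
n="wrist"; p,R=tool(); print(p,R[:,2]); s=manip.state(); print(s["force"],s["opening"])
im,d=vision.get_image(n); cv2.imwrite("pics/w3.png",im)
for q,z in (("vial_mouth",82),("stopper_grip",p[2]+17),("stopper",p[2]-68)):
    for x in vision.spot_point(n,q)[:2]: print(q,round(x["p"],2),np.round(x["at"],1),np.round(at_z(n,x["at"],z),1))
for c in("scene","side"):
    im,d=vision.get_image(c); cv2.imwrite(f"pics/{c}3.png",im)
    for q,z in (("stopper_grip",p[2]+17),("stopper",p[2]-68),("vial_mouth",82)):
        for x in vision.spot_point(c,q)[:2]: print(c,q,round(x["p"],2),np.round(x["at"],1),np.round(at_z(c,x["at"],z),1))
go([418,-238,p[2]])
a=cv2.imread("pics/scene3.png");b=cv2.imread("pics/side3.png");w=cv2.imread("pics/w3.png")
f=lambda i,c,h,k:cv2.resize(i[c[1]-h:c[1]+h,c[0]-h:c[0]+h],(k,k),interpolation=cv2.INTER_CUBIC)
cv2.imwrite("pics/c3.png",np.hstack([f(a,(220,250),50,400),f(b,(378,150),50,400)]))
E
```

```text
[ 477.54212523 -393.65169748  200.92862936] [ 0.00105164 -0.00105289 -0.99999889]
[-0.39508553 -0.10760791 -0.78505725] 0.13406210708613558
vial_mouth 0.83 [162.  282.2] [ 420.3 -238.9   82. ]
stopper_grip 0.59 [317.8 262.5] [ 481.7 -397.2  217.9]
stopper 0.84 [313.9 207.2] [ 480.4 -395.1  132.9]
scene stopper_grip 0.46 [195.3 241.3] [ 475.4 -393.1  217.9]
scene stopper_grip 0.46 [329.7 198.7] [ 664.7 -150.4  217.9]
scene stopper 0.49 [206.1 269.4] [ 484.5 -393.1  132.9]
scene vial_mouth 0.65 [227.5 231.6] [ 421.6 -241.5   82. ]
scene vial_mouth 0.61 [327.2 307. ] [ 747.4 -328.4   82. ]
side stopper_grip 0.52 [376.1 111.8] [ 482.  -384.5  217.9]
side stopper 0.42 [377.7 136.5] [ 468.4 -379.2  132.9]
side vial_mouth 0.69 [377.1 170.7] [ 427.4 -226.    82. ]
shift [ -88.7 -140.7   -1. ]
```

View pics/c3.png

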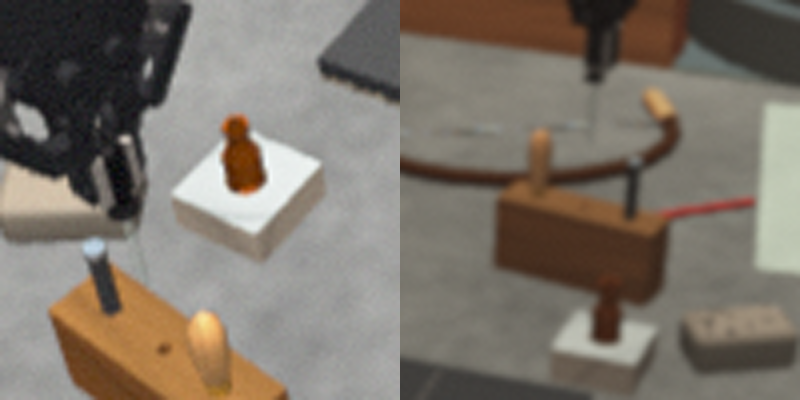

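Emit:
jog_arm([
  [1,[-0.0148,-0.0237,0],0],
  [1,[-0.0148,-0.0237,0],0],
  [1,[-0.0148,-0.0237,0],0],
  [1,[-0.0148,-0.0237,0],0],
  [1,[-0.0148,-0.0237,0],0],
  [1,[-0.0148,-0.0237,0.0],0],
  [1,[0,0,0],0],
  [1,[0,0,0],0],
  [1,[0,0,0],0],
  [1,[0,0,0],0],
])

```text
time_s: 7.1
tcp_pos: [418.7, -237.6, 200.1]
tool_rot: [0.995, -0.098, 0.0, 0.0]
force: [0.5, 0.1, -0.6]
opening: 0.132
gripper_force: 29.2
```

```bash
python3 - <<'E'
from h import *
n="wrist"; p,R=tool(); print(p,R[:,2])
im,d=vision.get_image(n); cv2.imwrite("pics/w4.png",im); np.save("w4.npy",d)
for q,z in (("vial_mouth",82),("stopper_grip",p[2]+17),("stopper",p[2]-68)):
    for x in vision.spot_point(n,q)[:2]: print(q,round(x["p"],2),np.round(x["at"],1),np.round(at_z(n,x["at"],z),1))
# expected pixels if rod axis = tcp axis
for h in (17,-5,-10,-68): print(h,proj(n,p+[0,0,h]))
print("mouth@tcp",proj(n,[p[0],p[1],82]))
K,Rc,t=cam(n); np.savez("w4cam.npz",K=K,R=Rc,t=t)
c=im[180:330,215:415]; cv2.imwrite("pics/w4c.png",cv2.resize(c,(800,600),interpolation=cv2.INTER_CUBIC))
E
```

```text
[ 418.71977974 -237.57020302  200.10702411] [ 5.79699842e-04 -6.66300353e-04 -9.99999610e-01]
vial_mouth 0.84 [312.3 190.4] [ 420.7 -238.    82. ]
stopper_grip 0.96 [317.2 263.9] [ 421.6 -240.8  217.1]
stopper 0.84 [316.  211.6] [ 417.7 -240.   132.1]
17 [311.55264051 270.87486891]
-5 [311.8304351 249.5115032]
-10 [311.88372353 245.41343865]
-68 [312.33337064 210.8340199 ]
mouth@tcp [312.57249912 192.44421169]
```

View pics/w4c.png

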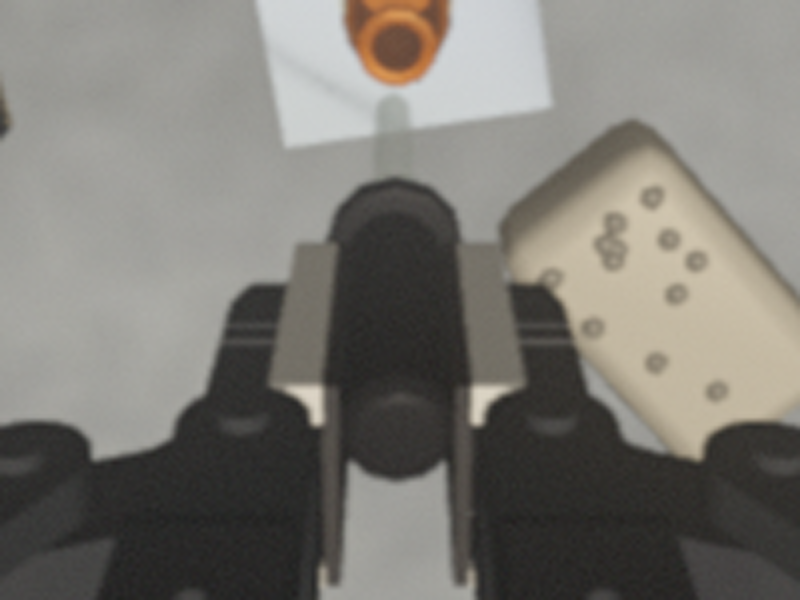

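```bash
python3 - <<'E'
from h import *
n="wrist"; p,R=tool(); x=R[:,0]
for name,h,r,m in (("bartop near",37,-6,299.5),("collar lo far",-12,9,224.5),("collar hi far",-7,9,224.5),("tip far",-70,3,203.5),("mouth c",82-p[2],0,191.8),("mouth outer near",82-p[2],-9,201.25),("hole far",82-p[2],5,186.25),("hole near",82-p[2],-5,198)):
    X=p+[0,0,h]+r*x; a=proj(n,X)[1]; b=proj(n,X+x)[1]; print(name,round(a,1),m,"offset mm",round((m-a)/(b-a),2))
im=cv2.imread("pics/w4.png"); print(im[196:216,313].sum(1), im[196:216,320].sum(1))
E
```

```text
bartop near 310.8 299.5 offset mm 5.1
collar lo far 228.6 224.5 offset mm 2.33
collar hi far 232.3 224.5 offset mm 4.24
tip far 206.4 203.5 offset mm 2.15
mouth c 193.0 191.8 offset mm 1.04
mouth outer near 203.0 201.25 offset mm 1.62
hole far 187.3 186.25 offset mm 0.92
hole near 198.6 198 offset mm 0.53
[246 309 404 437 427 512 592 567 520 509 508 508 502 496 491 486 474 440
 433 427] [368 387 441 524 587 625 627 625 626 624 623 621 621 619 610 570 481 442
 449 444]
```

Emit:
jog_arm([
  [1,[-0.0012,0.0003,0.012],0],
  [1,[0,0,0.016],0],
  [1,[0,0,0.014],0],
  [1,[0,0,0],0],
  [1,[0,0,0],0],
  [1,[0,0,0],0],
])

```text
time_s: 7.8
tcp_pos: [417.3, -236.9, 158.5]
tool_rot: [0.995, -0.098, 0.0, 0.0]
force: [0.5, 0.4, -0.0]
opening: 0.132
gripper_force: 29.2
```

```bash
python3 - <<'E'
from h import *
n="wrist"; p,R=tool(); print(p,R[:,2]); x=R[:,0]
im,d=vision.get_image(n); cv2.imwrite("pics/w5.png",im)
for q,z in (("vial_mouth",82),("stopper",p[2]-69)):
    for r in vision.spot_point(n,q)[:2]: print(q,round(r["p"],2),np.round(r["at"],1),np.round(at_z(n,r["at"],z),1))
for name,h,r in (("tip far",-70,3),("tip c",-70,0),("mouth c",82-p[2],0),("collar lo far",-12,9)):print(name,proj(n,p+[0,0,h]+r*x))
c=im[180:255,265:365]; cv2.imwrite("pics/w5c.png",cv2.resize(c,(800,600),interpolation=cv2.INTER_CUBIC))
E
```

```text
[ 417.31606542 -236.94796157  158.50812603] [ 3.40275783e-04 -2.25984433e-04 -9.99999917e-01]
vial_mouth 0.79 [314.8 203.3] [ 420.4 -239.6   82. ]
stopper 0.8 [312.4 208.7] [ 419.  -237.5   89.5]
tip far [312.06648718 206.6210389 ]
tip c [312.07638694 210.64852269]
mouth c [312.11814465 207.87180628]
collar lo far [311.51996705 228.73871566]
```

View pics/w5c.png

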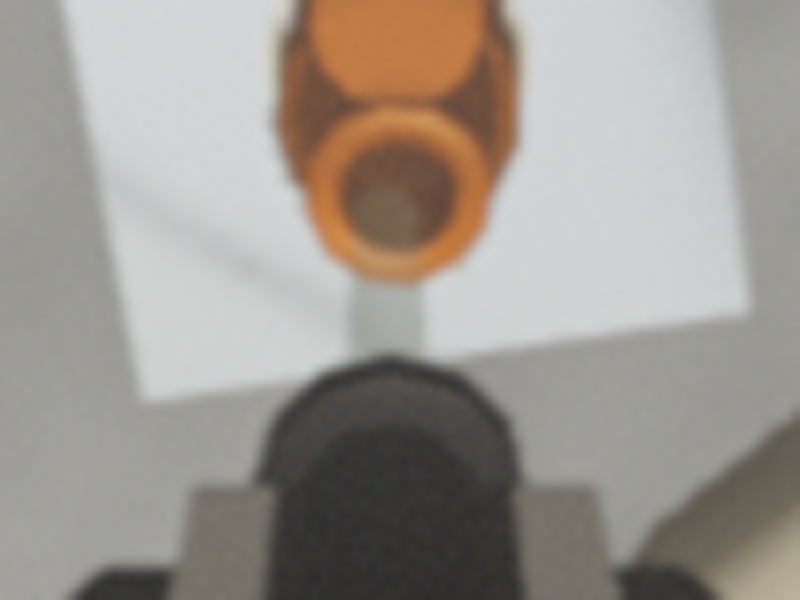

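Emit:
jog_arm([
  [1,[0,0.0009,0.002],0],
  [1,[0,0,0.006],0],
  [1,[0,0,0.008],0],
  [1,[0,0,0.008],0],
  [1,[0,0,0],0],
])

```text
time_s: 8.37
tcp_pos: [415.9, -236.9, 132.2]
tool_rot: [0.995, -0.098, -0.001, -0.0]
force: [-0.3, -0.0, -1.0]
opening: 0.132
gripper_force: 29.2
```

Emit:
jog_arm([
  [1,[0,0,0],0],
  [1,[0,0,0.007],0],
  [1,[0,0,0.01],0],
  [1,[0,0,0.01],0],
  [1,[0,0,0.005],0],
  [1,[0,0,0],0],
  [1,[0,0,0],0],
  [1,[0,0,0],0],
])

```text
time_s: 9.03
tcp_pos: [417.1, -237.6, 102.3]
tool_rot: [0.995, -0.098, 0.0, 0.0]
force: [0.5, 0.0, -0.3]
opening: 0.127
gripper_force: 29.2
```

Emit:
jog_arm([
  [1,[0,0,0.003],0],
  [1,[0,0,0.003],0],
  [1,[0,0,0.001],0],
  [1,[0,0,0],0],
  [1,[0,0,0],0],
])

```text
time_s: 9.45
tcp_pos: [416.8, -237.4, 95.0]
tool_rot: [0.995, -0.098, -0.0, -0.0]
force: [-0.4, -0.9, -0.5]
opening: 0.129
gripper_force: 29.2
```

Emit:
jog_arm([
  [1,[0,0,0.001],0],
  [1,[0,0,0.001],0],
  [1,[0,0,0],0],
  [1,[0,0,0],0],
])

```text
time_s: 9.78
tcp_pos: [417.0, -237.5, 93.5]
tool_rot: [0.995, -0.098, 0.0, 0.0]
force: [-1.0, 1.8, 8.1]
opening: 0.126
gripper_force: 30.1
```

Emit:
jog_arm([
  [0.7,[0,0,-0.001],0],
  [0.5,[0,0,0],0],
  [0.4,[0,0,0],0],
  [0.4,[0,0,0],0],
  [0.4,[0,0,-0.01],0],
  [0.4,[0,0,-0.03],0],
  [0.4,[0,0,-0.035],0],
  [0.3,[0,0,-0.035],0],
  [0,[0,0,-0.035],0],
  [0,[0,0,-0.02],0],
  [0,[0,0,0],0],
])

```text
time_s: 10.7
tcp_pos: [418.6, -238.4, 263.2]
tool_rot: [0.995, -0.098, 0.003, 0.001]
force: [0.8, -0.1, -0.1]
opening: 1.003
gripper_force: 0.0
```

```bash
python3 - <<'E'
from h import *
n="wrist"; print(tool()[0])
im,d=vision.get_image(n); cv2.imwrite("pics/w6.png",im); vision.get_image("scene")
for c in("wrist","scene"):
  for q in ("stopper_grip","vial_mouth"):
    for r in vision.spot_point(c,q)[:1]: print(c,q,round(r["p"],2),np.round(r["at"],1),np.round(at_z(c,r["at"],109 if q[0]=="s" else 82),1))
im2,_=vision.get_image("scene")
c=cv2.resize(im[100:400,170:470],(600,600)); k=cv2.resize(im2[190:270,190:270],(600,600),interpolation=cv2.INTER_CUBIC)
cv2.imwrite("pics/c6.png",cv2.resize(np.hstack([c,k]),(800,400)))
# flange pose from scene/side depth
for cn in("scene","side"):
    r=vision.cut_out(cn,"flange") if vision.get_image(cn) is not None else 0
    dd=vision.get_image(cn)[1]
    K,Rc,t=cam(cn)
    for x in r[:3]:
        m=x["pixels"]; v,u=np.nonzero(m&(dd>0)); z=dd[v,u]; W=((np.stack([u,v,np.ones_like(u)],-1)@np.linalg.inv(K).T)*z[:,None]-t)@Rc
        lo=W[W[:,2]<14]; print(cn,round(x["p"],2),np.round(x["bbox"]),cv2.minAreaRect(lo[:,:2].astype(np.float32)),np.round(W[W[:,2]>42].mean(0)))
E
```

```text
[ 418.62470241 -238.43407636  263.23993935]
wrist stopper_grip 0.77 [314.2 182.3] [ 418.1 -239.3  109. ]
wrist vial_mouth 0.87 [312.7 177.2] [ 417.2 -237.5   82. ]
scene stopper_grip 0.43 [412.  173.3] [770.3 159.7 109. ]
scene vial_mouth 0.59 [229.8 231. ] [ 425.6 -237.1   82. ]
scene 0.93 [274. 158.  43.  29.] ((302.4224853515625, 166.30319213867188), (140.26695251464844, 94.02418518066406), 78.48947143554688) [303. 161.  49.]
scene 0.78 [357. 153.  40.  23.] ((535.0449829101562, 308.9739990234375), (130.0464630126953, 111.66938018798828), 16.375686645507812) [537. 301.  49.]
scene 0.39 [233. 249.  36.  30.] ((438.36932373046875, -256.6920471191406), (94.95895385742188, 47.39209747314453), 42.523555755615234) [ 427. -243.   59.]
side 0.94 [275. 284.  57.  36.] ((535.452880859375, 300.89459228515625), (134.5585479736328, 103.21797943115234), 14.561260223388672) [533. 305.  47.]
side 0.74 [387. 278.  58.  42.] ((297.9973449707031, 157.4248504638672), (152.3233184814453, 95.43730163574219), 81.07786560058594) [297. 166.  47.]
```

View pics/c6.png

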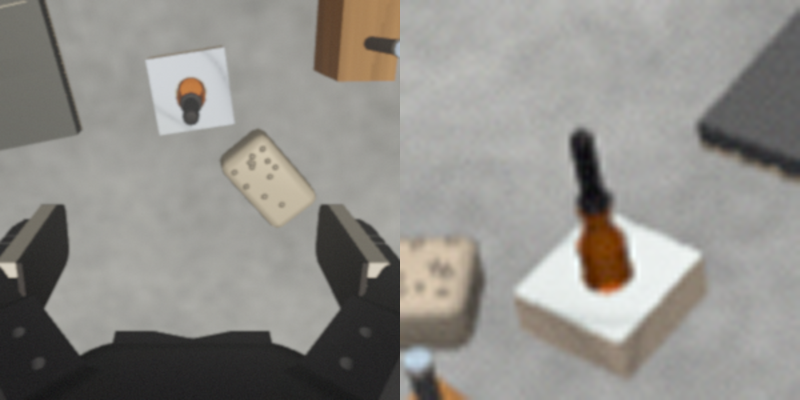

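Stopper seated with its collar on the rim, and the vial is upright with its foot undisturbed. Next I look down on the slab threads.

Emit:
jog_arm([
  [0,[0.0066,-0.031,0],0],
  [0,[0.0066,-0.031,0],0],
  [0,[0.0066,-0.031,0],0],
  [0,[0.0066,-0.031,0],0],
  [0,[0.0066,-0.031,0],0],
  [0,[0.0066,-0.031,0],0],
  [0,[0.0066,-0.031,0],0],
  [0,[0.0066,-0.031,0],0],
  [0,[0,0,0],-0.098],
  [0,[0,0,0],-0.098],
  [0,[0,0,0],0],
  [0,[0,0,0],0],
  [0,[0,0,0],0],
])

```text
time_s: 12.43
tcp_pos: [516.9, -5.0, 259.0]
tool_rot: [1.0, -0.002, -0.0, 0.0]
force: [-0.7, 0.1, 0.1]
opening: 1.0
gripper_force: 0.0
```

```bash
cat >> h.py <<'E'
def brass():
    "brass insert centres in wrist view on z=40 -> centre, long-axis yaw"
    im,d=vision.get_image("wrist"); hsv=cv2.cvtColor(im,cv2.COLOR_BGR2HSV)
    m=cv2.inRange(hsv,(12,110,90),(35,255,255)); k,l,st,c=cv2.connectedComponentsWithStats(cv2.dilate(m,np.ones((3,3),np.uint8)))
    out=[(at_z("wrist",c[i],40),c[i],st[i,4]) for i in range(1,k) if 15<st[i,4]<900]
    return im,out
E
python3 - <<'E'
from h import *
p,R=tool(); print(p,R[:,0])
im,o=brass(); cv2.imwrite("pics/w7.png",im)
for a in o: print(np.round(a[0],1),np.round(a[1],1),a[2])
for r in vision.spot_point("wrist","thread_a")[:4]: print(round(r["p"],2),np.round(r["at"],1),np.round(at_z("wrist",r["at"],40),1))
E
```

```text
[516.85983807  -4.98993278 258.97968346] [ 9.99990994e-01 -4.24257056e-03 -1.13812532e-04]
[572.1  19.7  40. ] [290.5 121.4] 162
[572.5 -40.2  40. ] [344.3 120.8] 160
[472.3  19.2  40. ] [293.  206.9] 143
[472.5 -40.8  40. ] [342.9 206.5] 141
[ 416.6 -242.9   40. ] [503.4 248.4] 633
0.96 [287.6 121.4] [572.1  23.   40. ]
0.91 [293.5 209.8] [468.6  18.7  40. ]
0.88 [341.3 124.5] [568.5 -36.9  40. ]
0.83 [344.  206.7] [472.3 -42.1  40. ]
```

Emit:
jog_arm([
  [0,[0.002,-0.0342,0],0],
  [0,[0.002,-0.0342,0],0],
  [0,[0.002,-0.0342,0],0],
  [0,[0.002,-0.0342,0],0],
  [0,[0.002,-0.0342,0],0],
  [0,[0.002,-0.0342,0],0],
  [0,[0.002,-0.0342,0],0],
  [0,[0.002,-0.0342,0],0],
  [0,[0.002,-0.0342,0],0],
  [0,[0,0,0],-0.087],
  [0,[0,0,0],-0.087],
  [0,[0,0,0],-0.086],
  [0,[0,0,0],0],
  [0,[0,0,0],0],
  [0,[0,0,0],0],
])

```text
time_s: 13.78
tcp_pos: [535.2, 302.9, 259.0]
tool_rot: [0.992, 0.128, -0.0, -0.0]
force: [-0.3, -0.0, -0.0]
opening: 1.0
gripper_force: 0.0
```

```bash
python3 - <<'E'
from h import *
n="wrist"; p,R=tool(); print(p,R[:,0])
im,d=vision.get_image(n); cv2.imwrite("pics/w8.png",im)
for q,z in (("flange_center",25),("hole_a",2),("flange",0)):
    for r in vision.spot_point(n,q)[:4]: 
        X=at_z(n,r["at"],z); print(q,round(r["p"],2),np.round(r["at"],1),np.round(X,1),"tool",np.round(R.T@(X-p),1))
r=vision.cut_out(n,"flange"); K,Rc,t=cam(n)
m=r[0]["pixels"]&(d>0); v,u=np.nonzero(m); z=d[v,u]; W=((np.stack([u,v,np.ones_like(u)],-1)@np.linalg.inv(K).T)*z[:,None]-t)@Rc
np.savez("w8.npz",W=W,im=im,d=d)
lo=W[abs(W[:,2]-5)<4]; hi=W[(W[:,2]>45)&(W[:,2]<56)]
for s in(lo,hi): a=cv2.minAreaRect(s[:,:2].astype(np.float32)); print(len(s),a, np.deg2rad(a[2]),s.mean(0))
E
```

```text
[535.17346242 302.91922955 259.03666017] [ 9.67482306e-01  2.52938703e-01 -3.78914870e-06]
flange_center 0.74 [369.3 348.1] [300.8 158.4  25. ] tool [-263.3   80.6  234. ]
flange_center 0.72 [313.8 169.5] [533.1 302.   25. ] tool [ -2.2   0.4 234. ]
hole_a 0.96 [400.9 334.4] [318.4 109.8   2. ] tool [-258.6  132.   257. ]
hole_a 0.96 [385.6 361.6] [264.7 116.3   2. ] tool [-308.9  112.2  257. ]
hole_a 0.95 [343.3 309.3] [338.5 206.2   2. ] tool [-214.7   43.9  257. ]
hole_a 0.94 [292.5 128.5] [571.9 339.6   2. ] tool [ 44.8 -26.1 257. ]
flange 0.96 [317.3 163.4] [537.3 298.6  -0. ] tool [  0.9   4.7 259. ]
flange 0.59 [362.1 336.4] [298.6 164.6   0. ] tool [-263.9   74.   259. ]
6255 ((533.1694946289062, 301.8765563964844), (131.4228057861328, 92.21583557128906), 16.48381805419922) 0.28769689834546147 [537.54751951 302.75210354   5.48602152]
332 ((534.1627807617188, 301.992919921875), (33.865474700927734, 33.60368728637695), 15.937361717224121) 0.2781594360468584 [534.08067747 301.23753465  50.00216036]
```

View pics/w8.png

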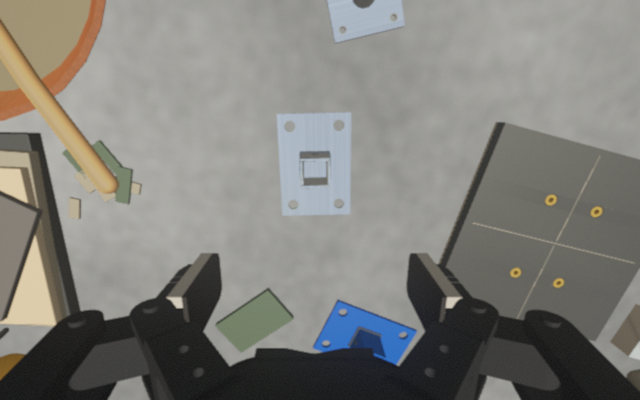

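The target is the bare steel plate with the square socket at (315,168). The blue look-alike is at (365,335) and the small flange at (365,10). I turn a touch, then descend.

Emit:
jog_arm([
  [0.2,[-0.0019,0.0004,0.02],-0.027],
  [0.3,[0,0,0.035],0],
  [0.3,[0,0,0.035],0],
  [0.3,[0,0,0.035],0],
  [0.3,[0,0,0.035],0],
  [0.3,[0,0,0.03],0],
  [0.3,[0,0,0.025],0],
  [0.3,[0,0,0.018],0],
  [0.3,[0,0,0.01],0],
  [0.3,[0,0,0.002],0],
  [0.3,[0,0,0],0],
  [0.3,[0,0,0],0],
  [0.3,[0,0,0],0],
], newtons=60)

```text
time_s: 15.12
tcp_pos: [534.2, 302.9, 15.5]
tool_rot: [0.99, 0.143, 0.001, -0.0]
force: [-0.0, -0.7, 0.1]
opening: 0.699
gripper_force: 0.0
```

Emit:
jog_arm([
  [1,[0,0,0],0],
  [1,[0,0,0],0],
  [1,[0,0,0],0],
  [1,[0,0,0],0],
  [1,[0,0,0],0],
  [1,[0,0,0],0],
  [1,[0,0,0],0],
])

```text
time_s: 15.7
tcp_pos: [533.9, 302.4, 15.1]
tool_rot: [0.99, 0.143, 0.001, -0.0]
force: [-0.5, -1.9, 7.9]
opening: 0.392
gripper_force: 61.4
```

Emit:
jog_arm([
  [1,[0,0,0],0],
  [1,[0,0,-0.005],0],
  [1,[0,0,-0.015],0],
  [1,[0,0,-0.025],0],
  [1,[0,0,-0.025],0],
  [1,[0,0,-0.02],0],
  [1,[0,0,0],0],
  [1,[0,0,0],0],
], newtons=90)

```text
time_s: 16.37
tcp_pos: [533.6, 302.5, 104.7]
tool_rot: [0.99, 0.143, 0.001, -0.0]
force: [-1.2, -0.3, -5.6]
opening: 0.387
gripper_force: 90.1
```

```bash
cat >> h.py <<'E'
def plane():
    "held flange: plate plane normal in world from wrist depth, plus offset of socket top"
    n="wrist"; p,R=tool(); im,d=vision.get_image(n); K,Rc,t=cam(n)
    v,u=np.mgrid[0:400,0:640]; W=((np.stack([u,v,np.ones_like(u)],-1)@np.linalg.inv(K).T)*d[...,None]-t)@Rc
    T=(W-p)@R
    m=(d>0)&(T[...,0]>25)&(T[...,0]<63)&(abs(T[...,1])<42)&(abs(T[...,2]-10)<10)
    Q=T[m]; A=np.c_[Q[:,:2],np.ones(len(Q))]; c=np.linalg.lstsq(A,Q[:,2],rcond=None)[0]
    print("plate n",len(Q),"tool z = %.4f x + %.4f y + %.2f"%tuple(c)); return im,d,T
E
python3 - <<'E'
from h import *
im,d,T=plane(); s=manip.state(); print(s["tcp_pos"],s["force"],s["opening"],s["qpos"][6],tool()[1][:,0])
cv2.imwrite("pics/w9.png",im); go([522.9,-10.3,s["tcp_pos"][2]])
E
```

```text
plate n 12364 tool z = 0.0049 x + -0.0008 y + 11.07
[532.88595273 302.02452272 103.47628403] [ 0.9348549  -0.04849309 -5.09777117] 0.38604271195080553 -2.0229795922676663 [ 9.59159288e-01  2.82865704e-01 -6.73618775e-04]
shift [-9.790e+01  2.967e+02  1.000e-01]
```

Emit:
jog_arm([
  [1,[-0.005,0.015,0],0],
  [1,[-0.0098,0.0297,0],0],
  [1,[-0.0098,0.0297,0],0],
  [1,[-0.0098,0.0297,0],0],
  [1,[-0.0098,0.0297,0],0],
  [1,[-0.0098,0.0297,0],0],
  [1,[-0.0098,0.0297,0],0],
  [1,[-0.0098,0.0297,0],0],
  [1,[-0.0098,0.0297,0],0],
  [1,[-0.0098,0.0297,0],0],
  [1,[-0.0047,0.0144,0],0.07],
  [1,[0,0,0],0.07],
  [1,[0,0,0],0.07],
  [1,[0,0,0],0.071],
  [1,[0,0,0],0],
  [1,[0,0,0],0],
  [1,[0,0,0],0],
  [1,[0,0,0],0],
])

```text
time_s: 17.92
tcp_pos: [523.0, -9.9, 103.6]
tool_rot: [1.0, 0.004, -0.0, -0.0]
force: [0.0, 0.6, -5.1]
opening: 0.383
gripper_force: 90.4
```

```bash
python3 - <<'E'
from h import *
im,d,T=plane(); s=manip.state(); p,R=tool(); print(p,R[:,0],R[:,2],s["force"],s["opening"])
cv2.imwrite("pics/w10.png",im); go([522.9,-10.3,66])
np.save("w10T.npy",T)
for q,z in (("hole_a",p[2]-10.5),("thread_a",40)):
    for r in vision.spot_point("wrist",q)[:4]: print(q,round(r["p"],2),np.round(r["at"],1),np.round(at_z("wrist",r["at"],z),1))
E
```

```text
plate n 12387 tool z = 0.0028 x + -0.0002 y + 9.61
[523.08003028  -9.86225357 103.70088829] [ 9.99973683e-01  7.22852901e-03 -6.17130032e-04] [-6.17325520e-04  2.48126969e-05 -9.99999809e-01] [-0.3662057  -0.23473504 -4.52961719] 0.39058011653124836
shift [-0.2  0.4 37.7]
hole_a 0.88 [255.5 146.6] [574.7  17.6  93.2]
hole_a 0.8 [193.1 390.3] [425.5  63.   93.2]
hole_a 0.77 [374.8 149. ] [573.9 -40.1  93.2]
hole_a 0.68 [365.1 320.6] [476.5 -40.4  93.2]
thread_a 0.85 [359.9 141.3] [572.3 -40.4  40. ]
thread_a 0.84 [264.6 140. ] [572.8  21.3  40. ]
thread_a 0.35 [365.1 319.3] [437.3 -50.7  40. ]
```

View pics/w10.png

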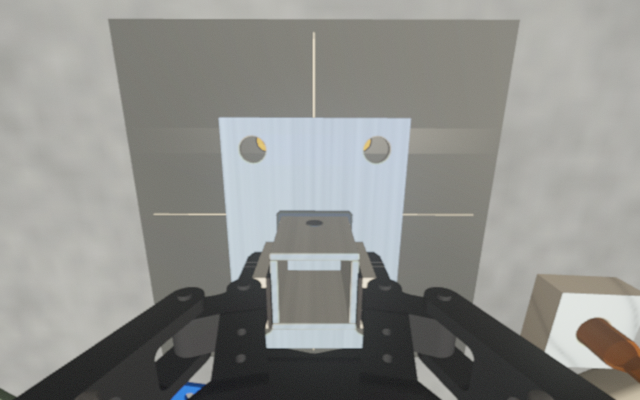

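Emit:
jog_arm([
  [1,[-0.001,0.0004,0.01],0.001],
  [1,[0,0,0.012],0],
  [1,[0,0,0.01],0],
  [1,[0,0,0.0045],0],
  [1,[0,0,0],0],
  [1,[0,0,0],0],
  [1,[0,0,0],0],
  [1,[0,0,0],0],
])

```text
time_s: 18.73
tcp_pos: [522.8, -10.2, 68.0]
tool_rot: [1.0, 0.002, 0.0, -0.0]
force: [0.0, 0.0, -4.2]
opening: 0.387
gripper_force: 90.5
```

```bash
python3 - <<'E'
from h import *
im,d,T=plane(); s=manip.state(); p,R=tool(); print(p,R[:,0],s["force"])
np.save("w11d.npy",d); cv2.imwrite("pics/w11.png",im)
K,Rc,t=cam("wrist"); np.savez("w11cam.npz",K=K,R=Rc,t=t)
W=T@R.T+p
# slab height & plate height in world from depth
m=(d>0)&(T[...,0]>75)&(T[...,0]<110)&(abs(T[...,1])<80); print("slab z",np.median(W[m][:,2]), "plate",np.median(W[(d>0)&(T[...,0]>25)&(T[...,0]<60)&(abs(T[...,1])<18)][:,2]))
for q,z in (("hole_a",55),("thread_a",40)):
    for r in vision.spot_point("wrist",q)[:4]: print(q,round(r["p"],2),np.round(r["at"],1),np.round(at_z("wrist",r["at"],z),1))
print("pred thread px",[np.round(proj("wrist",[x,y,40]),1) for x,y in((572.1,19.7),(572.5,-40.2))])
c=im[90:210,210:420]; cv2.imwrite("pics/w11c.png",cv2.resize(c,(788,450),interpolation=cv2.INTER_CUBIC))
E
```

```text
plate n 12344 tool z = 0.0030 x + 0.0000 y + 9.74
[522.70646455 -10.2521177   67.99699965] [9.99987972e-01 4.81703323e-03 9.23098200e-04] [-0.01993157 -0.01789865 -4.34348396]
slab z 40.369355705840434 plate 58.20521545206502
hole_a 0.77 [363.9 321.8] [473.3 -40.5  55. ]
hole_a 0.75 [261.  322.4] [472.7  19.2  55. ]
hole_a 0.67 [377.3 150.4] [572.4 -42.3  55. ]
hole_a 0.62 [256.2 148.8] [572.9  17.3  55. ]
thread_a 0.75 [368.3 148.4] [571.4 -40.4  40. ]
thread_a 0.59 [255.9 146.1] [572.4  20.   40. ]
pred thread px [array([256.6, 146.7]), array([368. , 146.4])]
```

View pics/w11c.png

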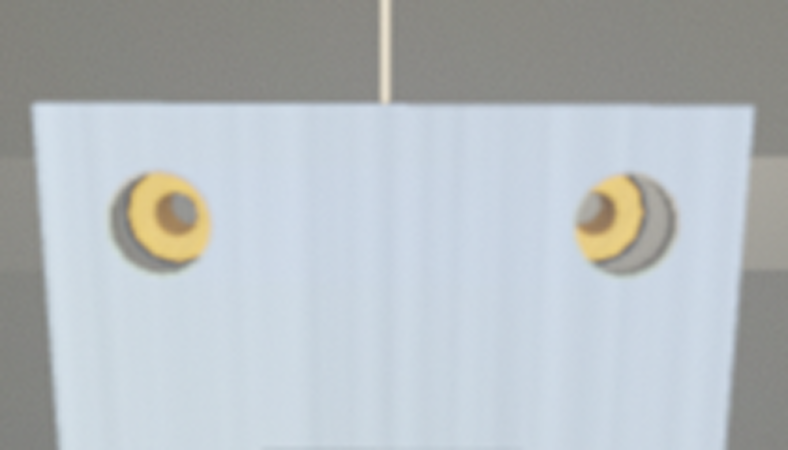

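```bash
python3 - <<'E'
from h import *
H=np.array([at_z("wrist",q,58) for q in((252.9,149.2),(376.8,149.2))]); T=np.array([at_z("wrist",q,40) for q in((257.2,146.6),(368.3,146.2))])
p,R=tool(); print(H,T,"hole-thread",(H-T)@R, "dist",np.linalg.norm(H[0]-H[1]),np.linalg.norm(T[0]-T[1]))
E
```

```text
[[573.03059213  18.29871918  58.        ]
 [573.25352735 -41.40695308  58.        ]] [[572.16874914  19.36156082  40.        ]
 [572.6049782  -40.32907326  40.        ]] hole-thread [[  0.86979771   1.06677367 -17.99938476]
 [  0.6564346    1.08079371 -17.99953942]] dist 59.706088469410325 59.69222807659119
```

Emit:
jog_arm([
  [1,[-0.0008,-0.0011,0.001],0],
  [1,[0,0,0.0018],0],
  [1,[0,0,0],0],
  [1,[0,0,0],0],
  [1,[0,0,0],0],
  [1,[0,0,0],0],
  [1,[0,0,0],0],
  [1,[0,0,0],0],
])

```text
time_s: 19.55
tcp_pos: [521.6, -9.2, 64.7]
tool_rot: [1.0, 0.002, 0.0, -0.0]
force: [0.5, 0.6, -4.4]
opening: 0.387
gripper_force: 90.5
```

```bash
python3 - <<'E'
from h import *
im,d,T=plane(); s=manip.state(); p,R=tool(); print(p,R[:,2],s["force"],s["qd"].round(3))
W=T@R.T+p
m=(d>0)&(T[...,0]>75)&(T[...,0]<110)&(abs(T[...,1])<80); print("slab z",np.median(W[m][:,2]), "plate",np.median(W[(d>0)&(T[...,0]>25)&(T[...,0]<60)&(abs(T[...,1])<18)][:,2]))
# hole centres: non-plate blobs inside plate
g=cv2.cvtColor(im,cv2.COLOR_BGR2HSV); blue=cv2.inRange(im,(190,170,150),(255,255,255)); inv=cv2.bitwise_not(blue)
k,l,st,c=cv2.connectedComponentsWithStats(inv[:200]); K,Rc,t=cam("wrist")
for i in range(1,k):
    if 300<st[i,4]<1200:
        H=at_z("wrist",st[i,:2]+(st[i,2:4]-1)/2,p[2]-10); print(st[i],H.round(1))
c=im[90:210,210:420]; cv2.imwrite("pics/w12c.png",cv2.resize(c,(788,450),interpolation=cv2.INTER_CUBIC))
E
```

```text
plate n 12338 tool z = 0.0027 x + 0.0001 y + 9.76
[521.54381319  -9.17928038  64.71596564] [ 2.27984425e-05  3.43698779e-05 -9.99999999e-01] [-0.70622871  0.16872377 -4.11233599] [-0.     0.    -0.001  0.002 -0.    -0.001  0.001]
slab z 40.37898494544389 plate 54.86650750792515
[239 136  27  27 586] [572.1  19.8  54.7]
[363 136  28  28 594] [572.1 -40.2  54.7]
```

View pics/w12c.png

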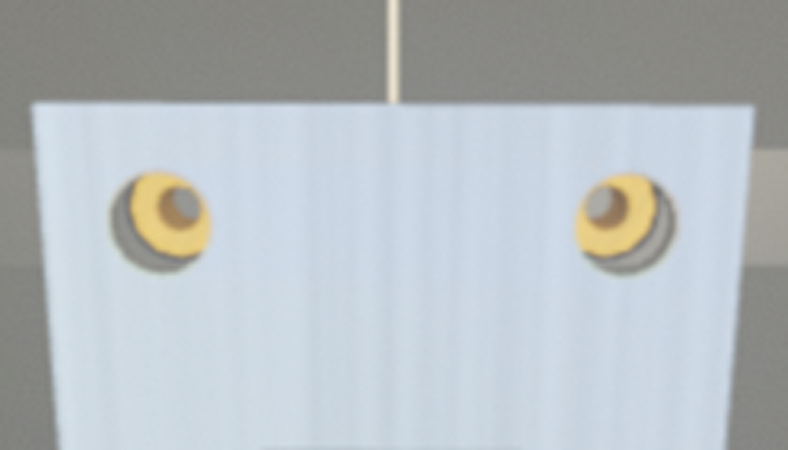

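Both front threads show whole through their holes, with the parallax symmetric. The holes agree with the threads to about 0.4 mm, the gap is about 9.6 mm, and the plate is level.

```bash
python3 -c "
from rig import manip
print(manip.job_done())"
```

```text
the job is handed in; nothing more can be done
None
```

I closed the vial with its stopper, then handed the job in at about 20 s with the steel flange held level about 10 mm above the slab. By the last wrist-camera measurement its two front holes line up with their threads to about 0.4 mm; the back two were hidden by the gripper.

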